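# Check the mould box hinges before the pour

### The arm

A 6-joint arm with a two-finger parallel gripper is mounted at the origin on the work surface; the furniture and walls round the work are solid. World frame = base frame: x ahead of the robot, y to its left, z up, the work surface at z = 0. Lengths are in m, angles in rad, forces in N, time in s.
With the tool pointing down it reaches from about 0.425 to 0.95 m from the base axis. Payload 3.5 kg.
Tool frame: the origin (TCP) lies midway between the tips of the shut fingers; the grasp point (between the pads) lies 19 mm behind it; z points along the fingers, y is the line along which they close (so a half turn about z gives the same grasp; the last joint's range is limited). The gripper opens to 85 mm and grips with 20 to 120 N. Pads are 22 mm wide; open, the fingers measure 114 mm over their backs; the gripper's body (76 mm by 85 mm) begins 54 mm behind the grasp point. The pads swing forward as they close: fully open they stand 13 mm farther back than shut.
Start: joints at [0.985, 0.286, 1.577, -0, 1.279, -0.15], TCP at [0.285, 0.612, 0.231] pointing down, gripper open.
Joint ranges: [-2.77, 2.77], [-0.9, 2.22], [0.21, 2.48], [-1.53, 4.67], [0.24, 2.81], [-2.84, 2.84]. Speed limits (rad/s): [2.79, 2.79, 3.14, 3.14, 3.14, 3.14].

### API

Orientations are given as a unit quaternion [x, y, z, w].
In Python, from plant import get_state, read_camera, ctrl gives the robot as it stands.
- The arm moves only by the shell command python3 -m crank 'ROWS' [FORCE]. ROWS is JSON, a list of rows, each a list of 3 entries, a list of its own where there are three numbers: the shift along the tool's x, y, z in mm, then the turn about the tool's z in degrees, then the closure in counts, from 0 (fully open) to 255 (shut). In form: [[[tx, ty, tz], yaw, claw], ...]. A call has 1 to 10 rows; each row is the pose to reach, as a shift and turn from the pose commanded when the call began, along the tool's axes at that moment; what a row does not reach only later rows make up. A row lasts 1/10 s, in which the tool goes at most 50 mm and 8.59 degrees, less where a joint would pass 70% of its speed; a pose out of reach is approached as far as the arm can. A call with a gripper value outside its range is refused whole. The fingers move at their own pace and stop on an object; FORCE is the grip in N (left out, the last holds). Time passes only in rows, so rows that repeat a pose let the fingers close. It gives the time, the measured TCP pose, the force, the opening and the grip force at its end, in the units of the state.
- get_state(): the state, without advancing time (a new reading comes with each control period).
- read_camera(name): name is "scene" or "top" or "wrist"; returns a dict with "frame" (420x560x3 uint8, blue, green, red), "range_z" (420x560 float32, m along the optical axis (not along the pixel's ray), 0 where there is no reading), "vfov" (degrees; the focal length in pixels is half the picture's height over the tangent of half this angle, whatever the lens; pixels are square), "cx", "cy" (the principal point, pixels), "origin" and "orientation" of the camera in the world. Camera axes: x right, y down, z forward; pixel columns grow to the right and rows downward; lengths in m; the calibration is good to about 2 mm. A picture is of the moment at which its call begins.
- ctrl.sign_off(): hands the job in; it is judged then, once.
The state is a dict: "time": time; "qpos": joint angles; "dq": joint speeds; "joint_efforts": joint torques, N m; "eef_pos": TCP position; "tcp_rot": TCP orientation; "contact_force": force on the tool from outside, world axes, zero at the start; "wrist_torque": the same for the moment, N m; "opening": opening from 0.0 (shut) to 1.0 (fully open); "finger_force": force on a finger pad.
Only numpy, scipy, OpenCV 4.12 (cv2) and the standard library are available. Lean on these libraries where they do the work, as an engineer would, in place of code of your own. Each camera call takes 0.05 s, during which the arm holds its last target. There are 200 camera calls.

### The job

Before the next pour, check that the lids of the three mould boxes swing freely: lift them by their roller pulls, and swing every free one right over until it rests open on its own, its box left where it is. A box whose hinge turns out stiff goes for repair: do not force it or tip the box up, press the lid shut again, and set that box down gently, flat on the floor of the wooden tray. Leave everything else on the bench where it stands.

Things in the scene. Friction and masses are not known exactly. Their poses are not given: they have to be found in the camera images.
- mould_a: one of three like hinged mould boxes (pale wood, plaster-lined), shut at first, loose, 0.94 kg. 110 mm long (x), 58 wide (y), 58 high: box 36, lid 22; its 6 mm baseboard runs on 15 mm behind. Origin: centre of the 110 x 58 footprint, underside; z up, +x from pull to hinge. Grip its flat sides at lid-joint height. Hinge free or stiff: only handling tells.
- lid_a (a joint): opening angle of mould_a's lid, rad: 0 shut, 1.92 right over at its stop. Free: under 1 N up at the pull lifts it; let go below 1.35 rad it drops shut, beyond 1.5 it falls over and rests at the stop. Stiff: drags, needing about 3 N, stays at any angle, and jams by 0.3 rad; pulled harder (over about 4 N) the whole box tips up
- pull_a (a point): centre of mould_a's roller pull, on the lid: a spindle along the box's y, 46 mm long over its two 18 mm thick wooden knobs, spinning freely in a steel eye, so it can be pinched over both ends and carried round as the lid turns. 26 mm ahead of the front face, 140 mm ahead of the hinge axis and 7 mm above it; 43 mm above the bench when shut
- hinge_a (a point): middle of mould_a's hinge axis, which runs along the box's y: 59 mm behind (+x) the box's origin, 36 mm above its underside
- mould_b: one of three like hinged mould boxes (pale wood, plaster-lined), shut at first, loose, 0.94 kg. 110 mm long (x), 58 wide (y), 58 high: box 36, lid 22; its 6 mm baseboard runs on 15 mm behind. Origin: centre of the 110 x 58 footprint, underside; z up, +x from pull to hinge. Grip its flat sides at lid-joint height. Hinge free or stiff: only handling tells.
- lid_b (a joint): opening angle of mould_b's lid, rad: 0 shut, 1.92 right over at its stop. Free: under 1 N up at the pull lifts it; let go below 1.35 rad it drops shut, beyond 1.5 it falls over and rests at the stop. Stiff: drags, needing about 3 N, stays at any angle, and jams by 0.3 rad; pulled harder (over about 4 N) the whole box tips up
- pull_b (a point): centre of mould_b's roller pull, on the lid: a spindle along the box's y, 46 mm long over its two 18 mm thick wooden knobs, spinning freely in a steel eye, so it can be pinched over both ends and carried round as the lid turns. 26 mm ahead of the front face, 140 mm ahead of the hinge axis and 7 mm above it; 43 mm above the bench when shut
- hinge_b (a point): middle of mould_b's hinge axis, which runs along the box's y: 59 mm behind (+x) the box's origin, 36 mm above its underside
- mould_c: one of three like hinged mould boxes (pale wood, plaster-lined), shut at first, loose, 0.94 kg. 110 mm long (x), 58 wide (y), 58 high: box 36, lid 22; its 6 mm baseboard runs on 15 mm behind. Origin: centre of the 110 x 58 footprint, underside; z up, +x from pull to hinge. Grip its flat sides at lid-joint height. Hinge free or stiff: only handling tells.
- lid_c (a joint): opening angle of mould_c's lid, rad: 0 shut, 1.92 right over at its stop. Free: under 1 N up at the pull lifts it; let go below 1.35 rad it drops shut, beyond 1.5 it falls over and rests at the stop. Stiff: drags, needing about 3 N, stays at any angle, and jams by 0.3 rad; pulled harder (over about 4 N) the whole box tips up
- pull_c (a point): centre of mould_c's roller pull, on the lid: a spindle along the box's y, 46 mm long over its two 18 mm thick wooden knobs, spinning freely in a steel eye, so it can be pinched over both ends and carried round as the lid turns. 26 mm ahead of the front face, 140 mm ahead of the hinge axis and 7 mm above it; 43 mm above the bench when shut
- hinge_c (a point): middle of mould_c's hinge axis, which runs along the box's y: 59 mm behind (+x) the box's origin, 36 mm above its underside
- tray: repair tray, fixed to the bench: plywood floor 4 mm thick, darker wooden rim 18 mm high and 6 mm thick; 195 mm (x) by 120 mm (y) outside, 183 by 108 mm inside. Origin: centre of its underside; z up. Empty at the start
- lemon_cast: bystander: white plaster lemon 48 x 80 x 43 mm, loose. Origin: centre of its underside
- small_lemon_cast: bystander: white plaster lemon 44 x 69 x 39 mm, loose. Origin: centre of its underside
- egg_cast: bystander: white plaster egg 44 x 52 x 39 mm, loose. Origin: centre of its underside
- flat_brush: bystander: flat bristle brush, 36 x 195 x 10 mm, loose. Origin: centre of its underside
- shellac_tin: bystander: round tin with screw cap, 73 mm across, 94 mm high, loose. Origin: centre of its underside
- rubber_bowl: bystander: round rubber mixing bowl, 123 mm across, 63 mm high, loose. Origin: centre of its underside
- pin_jar: bystander: lidded jar, 62 mm across, 86 mm high, loose. Origin: centre of its underside

How it is judged:
At the end, for the whole second after the job is handed in: One box, the one whose lid cannot be swung over, lies still, level and flat on the tray floor inside the rim, its lid shut to within 0.06 rad; the two others stand upright within 50 mm of where they were, their lids at rest open beyond 1.6 rad (((value of joint lid_a below 0.06 rad and x of mould_a in the frame of tray between -0.05 and 0.05 m and y of mould_a in the frame of tray between -0.04 and 0.04 m and z of mould_a in the frame of tray between 0.001 and 0.009 m and angle between each of mould_a, mould_b, mould_c's own z axis and vertical below 0.05 rad and linear speed of mould_a below 0.03 m/s and value of joint each of lid_b, lid_c above 1.6 rad and velocity of joint lid_b between -0.1 and 0.1 rad/s and distance of each of mould_b, mould_c from where it was at the start of the episode below 0.05 m and velocity of joint lid_c between -0.1 and 0.1 rad/s) or (value of joint lid_b below 0.06 rad and x of mould_b in the frame of tray between -0.05 and 0.05 m and y of mould_b in the frame of tray between -0.04 and 0.04 m and z of mould_b in the frame of tray between 0.001 and 0.009 m and angle between each of mould_b, mould_a, mould_c's own z axis and vertical below 0.05 rad and linear speed of mould_b below 0.03 m/s and value of joint each of lid_a, lid_c above 1.6 rad and velocity of joint lid_a between -0.1 and 0.1 rad/s and distance of each of mould_a, mould_c from where it was at the start of the episode below 0.05 m and velocity of joint lid_c between -0.1 and 0.1 rad/s) or (value of joint lid_c below 0.06 rad and x of mould_c in the frame of tray between -0.05 and 0.05 m and y of mould_c in the frame of tray between -0.04 and 0.04 m and z of mould_c in the frame of tray between 0.001 and 0.009 m and angle between each of mould_c, mould_a, mould_b's own z axis and vertical below 0.05 rad and linear speed of mould_c below 0.03 m/s and value of joint each of lid_a, lid_b above 1.6 rad and velocity of joint lid_a between -0.1 and 0.1 rad/s and distance of each of mould_a, mould_b from where it was at the start of the episode below 0.05 m and velocity of joint lid_b between -0.1 and 0.1 rad/s))); the robot touches nothing.
It fails at once if a box is tipped up by more than 0.3 rad (its lid forced, or handled carelessly) (angle between any of mould_a, mould_b, mould_c's own z axis and vertical above 0.3 rad).
It fails at once if a box is dropped or banged into the tray (over 100 N) (contact force between any of mould_a, mould_b, mould_c and tray above 100 N).
It fails at once if a bystander is shifted by more than 40 mm (distance of any of lemon_cast, small_lemon_cast, egg_cast, flat_brush, shellac_tin, rubber_bowl, pin_jar from where it was at the start of the episode above 0.04 m).
It also fails if it takes over 72 s, if anything falls off the work surface, if the arm or the gripper's body presses on something with over 40 N, if the wrist force passes 120 N, or if a joint passes its speed limit or range.

## Working session

There is one attempt and no reset: what is moved stays moved. The work goes in short steps, Python scripts to look and compute and a shell command to move; the robot and the scene stay as the last step left them, time stands still between calls to the robot, and variables do not carry over. Pictures are saved under pics/ and viewed, at most 10 in all, crops included, and the job is handed in when it is done.

```bash
mkdir -p pics; ls
cat > h.py <<'E'
import numpy as np,cv2
from scipy.spatial.transform import Rotation as R
from plant import get_state, read_camera, ctrl
def cam(n,f=None):
    c=read_camera(n)
    if f: cv2.imwrite('pics/'+f,c['frame'])
    h,w=c['range_z'].shape; F=h/2/np.tan(np.radians(c['vfov']/2))
    u,v=np.meshgrid(np.arange(w),np.arange(h)); z=c['range_z']
    P=np.stack([(u-c['cx'])/F*z,(v-c['cy'])/F*z,z],-1)
    c['P']=P@R.from_quat(c['orientation']).as_matrix().T+np.array(c['origin']); c['P'][z==0]=np.nan
    return c
E
python3 - <<'E'
from h import *
s=get_state();print(s)
for n in('top','scene'):
    c=cam(n,n+'1.png');np.save(n+'1.npy',c['P']);print(c['origin'],c['orientation'],c['vfov'])
E
```

```text
pics
{'time': 0.0, 'qpos': array([ 9.85014971e-01,  2.87178343e-01,  1.57817682e+00, -1.34736463e-05,
        1.27859157e+00, -1.49991263e-01]), 'dq': array([ 0.00141773,  0.00076285, -0.00041095, -0.00109466, -0.00109634,
       -0.00159592]), 'joint_efforts': array([-8.94487403e-04, -4.05993819e+01, -2.92617899e+01, -2.77297340e-04,
        5.82608933e-03,  3.45415025e-06]), 'eef_pos': array([0.28453991, 0.61137364, 0.22993882]), 'tcp_rot': array([ 2.16172870e-01,  9.76354395e-01, -1.10060473e-03, -4.17298499e-04]), 'contact_force': array([-0.38227593,  0.43700058, -0.19964602]), 'wrist_torque': array([ 0.02796034, -0.04444162, -0.01688185]), 'finger_force': 0.0, 'opening': 1.0004092933374165}
[ 0.41513195 -0.04091503  1.21858401] [ 0.71437619 -0.69711683  0.04038544 -0.04542908] 43.14771790747681
[ 0.21575707 -0.67758389  0.67806259] [ 0.88211853 -0.211756    0.10422305 -0.407632  ] 49.39897896477733
```

View pics/top1.png

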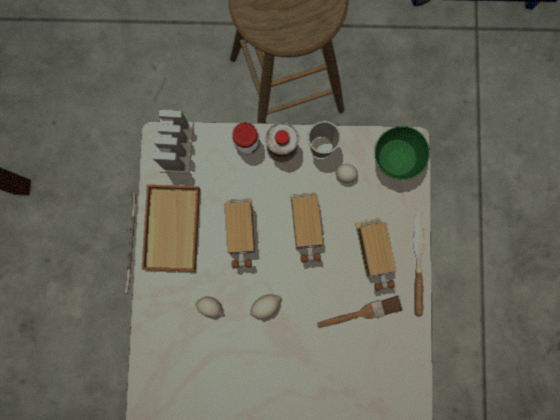

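View pics/scene1.png

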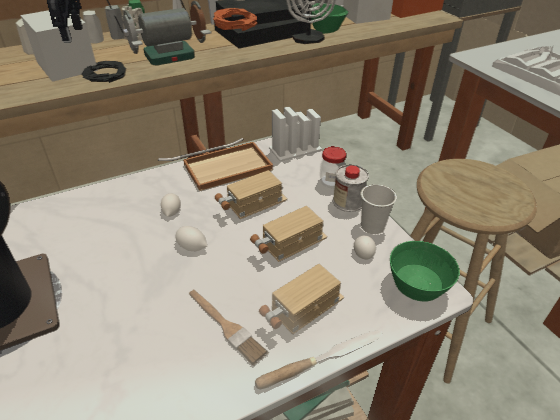

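The top view shows three boxes at about (240,226), (307,221) and (377,248), pulls towards the robot (bottom) at (242,263), (311,257) and (384,285). The tray is at (172,228), with lemons at (209,307) and (265,306) and the brush at (360,312). The scene view confirms this.

Run:
```python
from h import *
P=np.load('top1.npy')
for n,(u0,v0,u1,v1) in dict(L=(215,190,268,258),M=(282,185,332,252),Rr=(348,212,405,282)).items():
    Q=P[v0:v1,u0:u1].reshape(-1,3); Q=Q[(Q[:,2]>.048)&(Q[:,2]<.07)]
    r=cv2.minAreaRect((Q[:,:2]*1000).astype(np.float32)); print(n,len(Q),Q[:,2].mean(),r)
for n,(u,v) in dict(pL=(242,263),pM=(311,257),pR=(384,285)).items():
    Q=P[v-12:v+13,u-14:u+15].reshape(-1,3); Q=Q[(Q[:,2]>.03)&(Q[:,2]<.054)];print(n,len(Q),Q.mean(0),Q.min(0),Q.max(0))
Q=P[180:276,140:205].reshape(-1,3);Q=Q[(Q[:,2]>.011)&(Q[:,2]<.03)];print('tray',Q.mean(0),cv2.minAreaRect((Q[:,:2]*1000).astype(np.float32)))
for n,(u,v) in dict(l1=(209,307),l2=(265,306),br=(360,312),egg=(347,173),jar=(245,138)).items(): print(n,P[v,u])
```

```text
L 1345 0.05776002657245599 ((531.8513793945312, 56.956172943115234), (122.80792236328125, 58.29983139038086), 5.915527820587158)
M 1333 0.05775932778291108 ((551.0142822265625, -92.60195922851562), (119.45893859863281, 58.1883430480957), 6.829362869262695)
Rr 1391 0.05765270215065679 ((487.1313781738281, -250.1253662109375), (133.08924865722656, 58.42894744873047), 11.930634498596191)
pL 200 [0.46277972 0.04935568 0.04815455] [0.4461549  0.02489147 0.03411876] [0.48515654 0.07220212 0.05382291]
pM 202 [ 0.47968109 -0.10128066  0.04801961] [ 0.46296571 -0.12413691  0.03253299] [ 0.50207971 -0.0728752   0.05385457]
pR 196 [ 0.42159702 -0.26318358  0.04815886] [ 0.40574262 -0.28759865  0.03874171] [ 0.44342711 -0.24242824  0.05381757]
tray [0.53711669 0.21760334 0.01712121] ((536.3423461914062, 216.89309692382812), (121.6156997680664, 195.28207397460938), 89.27281951904297)
l1 [0.35972435 0.11726787 0.04005291]
l2 [ 0.36507429 -0.0055143   0.04267776]
br [ 0.35560614 -0.2182767   0.00738974]
egg [ 0.6660704  -0.18228442  0.03969199]
jar [0.72856132 0.04699805 0.08748504]
```

```bash
cat >> h.py <<'E'
def go(x,y,z,ya=None):
    """shift in tool axes (mm) and yaw (deg) to bring TCP to world x,y,z (m) with tool y at angle ya deg (mod 180)"""
    s=get_state(); M=R.from_quat(s['tcp_rot']).as_matrix()
    d=M.T@(np.array([x,y,z])-s['eef_pos'])*1000
    a=np.degrees(np.arctan2(M[1,1],M[0,1])); t=0 if ya is None else (-(ya-a)+90)%180-90
    print('t',s['time'],'tcp',s['eef_pos'].round(4),'ya',a.round(1),'SHIFT',d.round(1),'YAW',round(t,1),'F',s['contact_force'].round(2),'q6',s['qpos'][5].round(2))
E
python3 -m crank '[[[-394,-436,0],-31,0],[[-394,-436,0],-31,0],[[-394,-436,0],-31,0],[[-394,-436,0],-31,0],[[-394,-436,0],-31,0],[[-394,-436,0],-31,0],[[-394,-436,0],-31,0],[[-394,-436,0],-31,0],[[-394,-436,0],-31,0],[[-394,-436,0],-31,0]]' 20
python3 -c "
from h import *
go(.458,.0493,.13,95.9)"
```

```text
time: 1.1
eef_pos: [0.4317, 0.1332, 0.2311]
tcp_rot: [-0.053, 0.999, 0.0, 0.0]
contact_force: [0.7, -0.7, -0.5]
opening: 0.995
finger_force: 0.0
t 1.1 tcp [0.4317 0.1332 0.2311] ya 96.0 SHIFT [-17.3 -86.2 101.1] YAW 0.1 F [ 0.66 -0.72 -0.49] q6 -1.6
```

```bash
python3 -m crank '[[[-18,-86,50],0,0],[[-18,-86,101],0,0],[[-18,-86,101],0,0],[[-18,-86,101],0,0],[[-18,-86,101],0,0]]'
python3 -c "
from h import *
go(.458,.0493,.02,95.9)
c=cam('wrist','w1.png');np.save('w1.npy',c['P'])"
```

```text
time: 1.6
eef_pos: [0.4583, 0.0515, 0.1299]
tcp_rot: [-0.052, 0.999, 0.0, -0.001]
contact_force: [0.5, 0.3, 1.8]
opening: 1.002
finger_force: 0.0
t 1.6 tcp [0.4583 0.0515 0.1299] ya 96.0 SHIFT [  0.3  -2.3 109.9] YAW 0.1 F [0.53 0.34 1.84] q6 -1.78
```

View pics/w1.png

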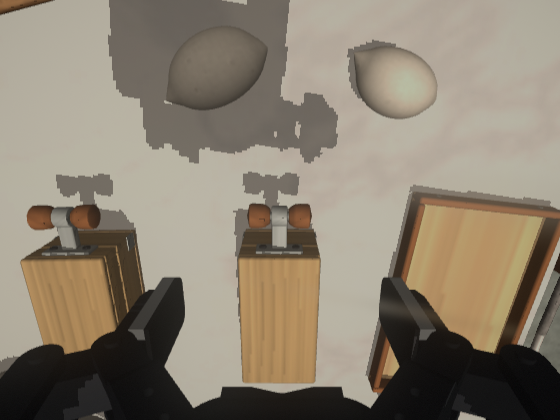

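The wrist view shows the left box's knobs at about (259,216) and (299,216), square with the fingers. I'll measure their centre.

```bash
python3 -c "
from h import *
P=np.load('w1.npy')
for u in (259,299): print(np.nanmedian(P[206:226,u-6:u+7].reshape(-1,3),0))
print(P[340,245],P[340,312],P[255,280])
go(.458,.0493,.02,95.9)"
```

```text
[0.45641935 0.0363883  0.05022154]
[0.45358121 0.06381479 0.05029619]
[0.55407762 0.03452319 0.05766305] [0.54868737 0.08479183 0.05789497] [0.4841883  0.05378819 0.05142619]
t 1.65 tcp [0.4593 0.0519 0.1313] ya 96.0 SHIFT [  1.7  -2.4 111.3] YAW 0.1 F [0.32 0.5  0.84] q6 -1.78
```

```bash
python3 -m crank '[[[2,-2,40],0,0],[[2,-2,80],0,0],[[2,-2,100],0,0],[[2,-2,109],0,0],[[2,-2,109],0,255],[[2,-2,109],0,255],[[2,-2,109],0,255],[[2,-2,109],0,255],[[2,-2,109],0,255],[[2,-2,109],0,255]]' 20
python3 -m crank '[[[0,0,0],0,255],[[0,0,0],0,255],[[0,0,0],0,255]]'
python3 -c "
from h import *
go(.457,.0497,.022,95.9)"
```

```text
time: 2.65
eef_pos: [0.4589, 0.0495, 0.0234]
tcp_rot: [-0.052, 0.999, 0.0, 0.002]
contact_force: [-1.5, 1.7, 6.9]
opening: 0.534
finger_force: 26.4
time: 2.95
eef_pos: [0.4589, 0.0495, 0.0234]
tcp_rot: [-0.052, 0.999, 0.0, 0.002]
contact_force: [-0.7, 1.6, 6.6]
opening: 0.532
finger_force: 26.4
t 2.95 tcp [0.4589 0.0495 0.0234] ya 96.0 SHIFT [1.8 0.4 1.4] YAW 0.1 F [-0.74  1.6   6.58] q6 -1.79
```

```bash
python3 -m crank '[[[0,0,-3],0,255],[[0,0,-6],0,255],[[-1,0,-9],0,255],[[-1,0,-12],0,255],[[-2,0,-16],0,255]]'
python3 -m crank '[[[0,0,-2],0,255],[[-1,0,-4],0,255],[[-1,0,-4],0,255],[[-1,0,-4],0,255],[[-1,0,-4],0,255]]'
```

```text
time: 3.45
eef_pos: [0.4595, 0.0494, 0.0377]
tcp_rot: [-0.053, 0.999, -0.0, 0.001]
contact_force: [5.0, 2.1, -1.0]
opening: 0.537
finger_force: 25.5
time: 3.95
eef_pos: [0.4599, 0.0495, 0.0412]
tcp_rot: [-0.053, 0.999, -0.0, -0.0]
contact_force: [3.2, 0.0, -1.9]
opening: 0.529
finger_force: 25.5
```

```bash
python3 -m crank '[[[-2,0,-3],0,255],[[-3,0,-6],0,255],[[-3,0,-8],0,255],[[-3,0,-8],0,255],[[-3,0,-8],0,255],[[-3,0,-8],0,255]]'; for i in 1 2 3; do python3 -c "
from h import *
read_camera('top');print(get_state()['contact_force'].round(2))"; done
```

```text
time: 4.55
eef_pos: [0.4615, 0.05, 0.0487]
tcp_rot: [-0.053, 0.999, 0.0, -0.002]
contact_force: [-4.5, -2.5, 0.9]
opening: 0.535
finger_force: 25.7
[-5.48 -3.12 -0.08]
[-4.9  -2.51  0.54]
[-4.7  -2.55  0.5 ]
```

```bash
python3 -m crank '[[[0,0,-6],0,255],[[0,0,-11],0,255],[[-2,0,-16],0,255],[[-4,0,-20],0,255],[[-4,0,-20],0,255],[[-4,0,-20],0,255]]'; python3 -c "
from h import *
s=get_state();print(s['contact_force'].round(2));c=cam('scene','s2.png');cv2.imwrite('pics/s2c.png',cv2.resize(c['frame'][90:310,120:400],None,fx=2.5,fy=2.5))"
```

```text
time: 5.3
eef_pos: [0.4679, 0.0505, 0.0697]
tcp_rot: [-0.053, 0.999, -0.0, 0.001]
contact_force: [4.0, 0.7, -3.6]
opening: 0.53
finger_force: 25.4
[ 4.01  0.69 -3.57]
```

View pics/s2c.png

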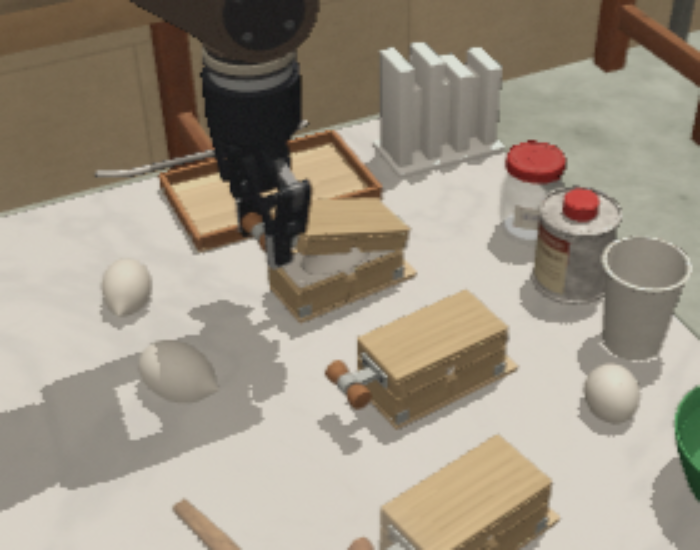

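```bash
python3 -m crank '[[[-5,0,-8],0,255],[[-8,0,-14],0,255],[[-11,0,-20],0,255],[[-15,0,-26],0,255],[[-20,0,-32],0,255],[[-24,0,-37],0,255],[[-28,0,-42],0,255],[[-33,0,-47],0,255],[[-38,0,-52],0,255],[[-44,0,-57],0,255]]'
```

```text
time: 6.35
eef_pos: [0.5111, 0.0549, 0.1274]
tcp_rot: [-0.053, 0.999, -0.0, -0.0]
contact_force: [-4.2, -1.4, 4.4]
opening: 0.534
finger_force: 26.1
```

```bash
python3 -m crank '[[[-11,0,-9],0,255],[[-23,0,-16],0,255],[[-36,0,-21],0,255],[[-49,0,-25],0,255],[[-63,0,-28],0,255],[[-77,0,-30],0,255],[[-91,0,-30],0,255],[[-105,0,-29],0,255],[[-109,0,-29],0,255],[[-109,0,-29],0,255]]'
python3 -m crank '[[[0,0,0],0,0],[[0,0,0],0,0],[[0,0,0],0,0],[[0,0,-30],0,0],[[0,0,-60],0,0],[[0,0,-60],0,0]]'
python3 -c "
from h import *
c=cam('scene','s3.png');cv2.imwrite('pics/s3c.png',cv2.resize(c['frame'][60:340,120:440],None,fx=2,fy=2))
go(.476,-.1017,.13,96.8)"
```

```text
time: 7.35
eef_pos: [0.6199, 0.0663, 0.1549]
tcp_rot: [-0.053, 0.999, -0.0, 0.0]
contact_force: [0.3, -1.3, -1.4]
opening: 0.532
finger_force: 25.5
time: 7.95
eef_pos: [0.6219, 0.0665, 0.2216]
tcp_rot: [-0.053, 0.999, -0.0, 0.005]
contact_force: [0.8, -0.5, 0.9]
opening: 1.001
finger_force: 0.0
t 8.0 tcp [0.6207 0.0665 0.2189] ya 96.0 SHIFT [ 162.2 -152.    87.9] YAW -0.8 F [0.25 0.12 0.51] q6 -1.73
```

View pics/s3c.png

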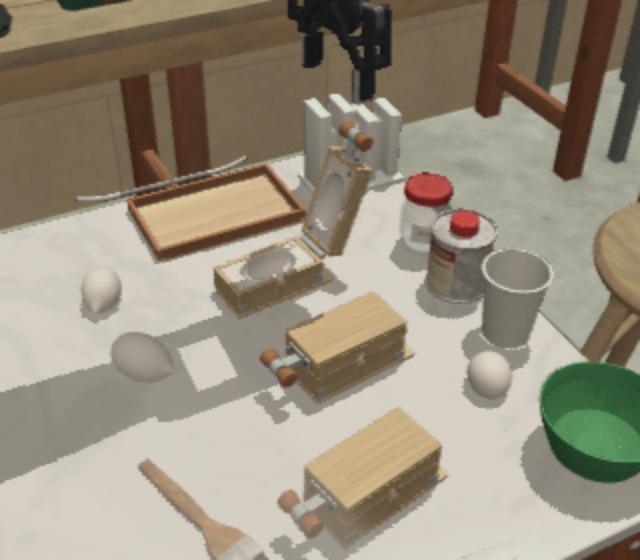

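The left lid is free and rests open past vertical at about (337,195); its box has not moved. Next is the middle box.

```bash
python3 -m crank '[[[50,-20,0],-1,0],[[90,-55,0],-1,0],[[125,-90,0],-1,0],[[162,-125,0],-1,0],[[162,-152,30],-1,0],[[162,-152,70],-1,0],[[162,-152,88],-1,0],[[162,-152,88],-1,0],[[162,-152,88],-1,0]]'
python3 -c "
from h import *
c=cam('wrist');P=c['P'];f=c['frame'].astype(int)
m=(f[...,2]>f[...,0]*1.9)&(P[...,2]>.035)&(P[...,2]<.056)
m=m.astype(np.uint8);n,l,st,ce=cv2.connectedComponentsWithStats(m)
for i in range(1,n):
  if st[i,4]>80: print(st[i],ce[i].round(),np.nanmean(P[l==i],0).round(4))
go(.4765,-.1017,.022,96.8)"
```

```text
time: 8.9
eef_pos: [0.4736, -0.1015, 0.1269]
tcp_rot: [-0.061, 0.998, 0.0, -0.001]
contact_force: [-0.1, 0.3, -0.5]
opening: 0.996
finger_force: 0.0
[ 41  89  36  29 823] [ 59. 104.] [ 0.4147 -0.2468  0.0475]
[  0  94  28  29 597] [ 11. 109.] [ 0.4213 -0.276   0.0485]
[ 68 145  42  99 483] [ 93. 186.] [ 0.4638 -0.226   0.052 ]
[250 209  22  23 434] [260. 220.] [ 0.4746 -0.1158  0.0494]
[291 209  21  23 430] [302. 220.] [ 0.4712 -0.0875  0.0495]
t 8.95 tcp [ 0.4745 -0.1018  0.128 ] ya 97.1 SHIFT [-1.90e+00 -1.00e-01  1.06e+02] YAW 0.3 F [ 0.22  0.01 -0.23] q6 -2.11
```

```bash
python3 -m crank '[[[-1,0,40],0,0],[[-1,0,80],0,0],[[-1,0,97],0,0],[[-1,0,104],0,0],[[-1,0,104],0,255],[[-1,0,104],0,255],[[-1,0,104],0,255],[[-1,0,104],0,255],[[-1,0,104],0,255],[[-1,0,104],0,255]]' 20
python3 -m crank '[[[0,0,-3],0,255],[[0,0,-6],0,255],[[-1,0,-9],0,255],[[-1,0,-12],0,255],[[-2,0,-16],0,255],[[-2,0,-20],0,255],[[-2,0,-20],0,255],[[-2,0,-20],0,255]]'
```

```text
time: 9.95
eef_pos: [0.4766, -0.1021, 0.0253]
tcp_rot: [-0.061, 0.998, -0.001, 0.002]
contact_force: [-0.4, 1.4, 6.1]
opening: 0.534
finger_force: 26.1
time: 10.75
eef_pos: [0.4773, -0.1015, 0.044]
tcp_rot: [-0.061, 0.998, -0.0, 0.0]
contact_force: [2.2, -0.3, 2.2]
opening: 0.532
finger_force: 25.6
```

```bash
python3 -m crank '[[[-1,0,-3],0,255],[[-2,0,-6],0,255],[[-3,0,-9],0,255],[[-3,0,-12],0,255],[[-3,0,-12],0,255]]'
python3 -m crank '[[[-1,0,-3],0,255],[[-2,0,-6],0,255],[[-2,0,-6],0,255],[[-2,0,-6],0,255]]'
```

```text
time: 11.25
eef_pos: [0.4798, -0.1009, 0.0557]
tcp_rot: [-0.061, 0.998, 0.0, -0.0]
contact_force: [-0.1, -0.8, 0.2]
opening: 0.534
finger_force: 25.4
time: 11.65
eef_pos: [0.4817, -0.1007, 0.0617]
tcp_rot: [-0.061, 0.998, 0.0, -0.001]
contact_force: [-3.5, -1.4, 1.8]
opening: 0.535
finger_force: 25.6
```

```bash
python3 -m crank '[[[-1,0,-6],0,255],[[-3,0,-11],0,255],[[-5,0,-17],0,255],[[-5,0,-17],0,255],[[-5,0,-17],0,255]]'
python3 -c "
from h import *
c=cam('top');P=c['P'];np.save('t2.npy',P);Q=P[185:255,285:330].reshape(-1,3);print(np.nanpercentile(Q[:,2],[50,80,90,97]));P0=np.load('top1.npy')[185:255,285:330].reshape(-1,3);print(np.nanpercentile(P0[:,2],[50,80,90,97]))"
```

```text
time: 12.15
eef_pos: [0.4868, -0.0999, 0.0782]
tcp_rot: [-0.062, 0.998, 0.0, -0.0]
contact_force: [2.1, -0.3, -4.9]
opening: 0.525
finger_force: 24.9
[0.34761325 0.36321804 0.36570731 0.38675606]
[0.0037746  0.05799094 0.05949859 0.06111388]
```

```bash
python3 -c "
from h import *
c=cam('scene','s4.png');cv2.imwrite('pics/s4c.png',cv2.resize(c['frame'][160:310,200:360],None,fx=4,fy=4))
print(get_state()['contact_force'])"
```

```text
[ 0.9880234  -0.02214285 -5.7533242 ]
```

View pics/s4c.png

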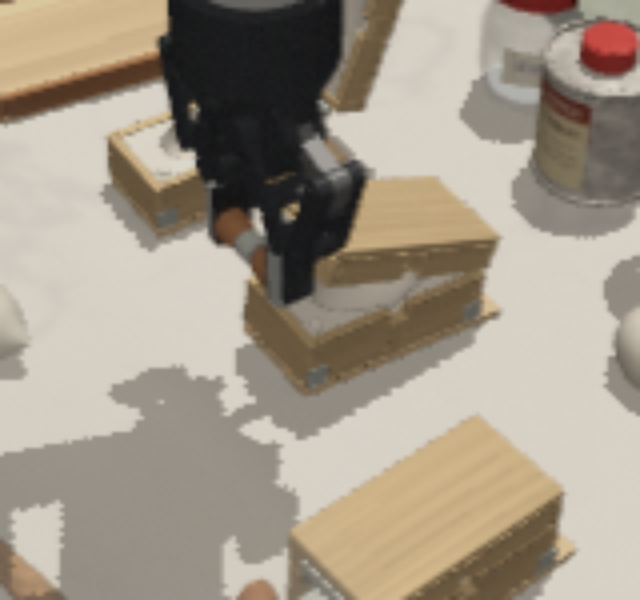

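```bash
python3 -c "
from h import *
P=cam('scene')['P']
a=np.radians(6.9);o=np.array([.6103-.055*np.cos(a),-.0855-.055*np.sin(a)])
for P in (np.load('scene1.npy'),P):
  Q=P.reshape(-1,3)[:]; d=Q[:,:2]-o; bx=d@[np.cos(a),np.sin(a)]; by=d@[-np.sin(a),np.cos(a)]
  for b in range(-70,60,10):
    m=(bx*1000>b)&(bx*1000<b+10)&(by>-.038)&(by<-.024)
    z=np.sort(Q[m,2]); print(b,np.round(z[z>.008]*1000).astype(int)[::5])
"
```

```text
-70 []
-60 [ 8 13 16 21 25 29 33 37 43 47 52 54 58 60]
-50 [ 9 13 16 18 22 26 29 32 36 39 43 45 51 52 56 59 60]
-40 [ 9 11 15 19 22 26 30 33 35 39 43 47 49 52 54 57 59]
-30 [ 8 13 15 19 23 26 29 32 36 39 43 45 48 53 55 58 59]
-20 [ 9 12 15 20 23 25 30 34 37 41 43 48 51 55 57 59]
-10 [ 9 13 17 20 25 27 33 44 47 52 55 58 60]
0 [ 9 14 17 20 25 29 33 36 40 46 50 52 57 58 59]
10 [ 8 12 17 20 23 26 29 31 36 41 45 48 52 57 59 60]
20 [ 8 11 15 20 25 29 32 36 40 44 49 52 54 58 59]
30 [ 8 12 16 20 24 28 32 36 38 41 46 49 52 55 58 60]
40 [ 9 10 16 19 22 26 31 34 38 42 47 51 53 57 59]
50 [ 9 20 27 34 45 56]
-70 [ 18  82  92  94  98 101 105 109 130 147 159 165 189 190 192 195 197 200
 203 204 207 210 211 213 216 219 220 223 225 227 229 231 232 235 238 241
 242 246 247 250 251 252 252 253 253 256 258 260 265 266 269 271 273 274
 358 359 360 361 362]
-60 [ 10  15  19  22  26  29  31  34  37  41  43  45  98 207 210 213 216 220
 222 224 227 230 233 235 238 240 242 245 248 249 252 252 253 254 257 259
 266 269 271 273 275 349 352 355 356 358]
-50 [ 11  14  19  22  25  29  31  35  37  42  45  47  81  84  87  91  94  98
 213 218 224 228 234 240 245 250 252 253 266 341 348]
-40 [10 13 18 20 26 29 33 36 39 43 45 77 79 82 85 88 90 93 96 99]
-30 [ 9 12 18 20 25 29 33 37 39 42 44 71 78 80 83 87 89 92 96]
-20 [ 9 14 16 20 24 28 31 35 39 43 69 71 73 77 81 83 86 89 91]
-10 [ 9 10 16 20 22 25 30 32 34 66 69 73 76 79 83 87]
0 [ 9 13 16 18 23 28 31 36 40 42 63 70 71 75 76 80 83]
10 [10 13 17 21 24 28 31 33 36 40 57 60 63 66 70 72 76 79]
20 [ 8 13 17 20 24 29 33 37 40 51 55 59 63 66 70 73]
30 [ 8 11 14 17 21 24 29 32 36 39 48 53 57 59 64 66 68 72]
40 [ 8 12 17 20 23 28 33 34 38 42 48 52 56 60 63 67]
50 [ 8 38 50 55 61]
```

The box front has lifted: its rim is at 47 mm in front and about 40 mm at the back. So the middle hinge has jammed and is stiff. I'll bring the lid back down and press it shut.

```bash
python3 -m crank '[[[2,0,7],0,255],[[4,0,14],0,255],[[6,0,20],0,255],[[7,0,26],0,255],[[8,0,32],0,255],[[9,0,38],0,255],[[10,0,44],0,255],[[11,0,50],0,255],[[11,0,54],0,255],[[11,0,56],0,255]]'
python3 -m crank '[[[0,0,2],0,255],[[0,0,4],0,255],[[0,0,4],0,255]]'
```

```text
time: 13.3
eef_pos: [0.4742, -0.1017, 0.0244]
tcp_rot: [-0.062, 0.998, 0.001, -0.004]
contact_force: [-18.0, 1.8, 31.7]
opening: 0.536
finger_force: 28.7
time: 13.6
eef_pos: [0.4749, -0.1016, 0.0231]
tcp_rot: [-0.062, 0.998, 0.001, -0.004]
contact_force: [-20.5, 5.0, 37.7]
opening: 0.536
finger_force: 29.7
```

```bash
python3 -m crank '[[[0,0,-5],0,255],[[0,0,-5],0,0],[[0,0,-5],0,0],[[0,0,-5],0,0],[[0,0,-5],0,0],[[0,0,-50],0,0],[[0,0,-100],0,0],[[0,0,-115],0,0],[[0,0,-115],0,0]]'
python3 -c "
from h import *
P=cam('wrist','w2.png')['P'];Q=P.reshape(-1,3)
m=(abs(Q[:,2]-.058)<.006)&(abs(Q[:,1]+.095)<.055)&(Q[:,0]>.488)&(Q[:,0]<.64);Q=Q[m]
print(len(Q),cv2.minAreaRect((Q[:,:2]*1000).astype(np.float32)),Q[:,0].max())
for a,b in((.49,.51),(.51,.54),(.54,.57),(.57,.62)):
  k=(Q[:,0]>a)&(Q[:,0]<b);print(a,np.median(Q[k],0) if k.any() else 0,Q[k][:,1].min(),Q[k][:,1].max())
go(.556,-.092,.016,96.9)"
```

```text
time: 14.5
eef_pos: [0.4784, -0.1025, 0.1367]
tcp_rot: [-0.061, 0.998, -0.002, 0.003]
contact_force: [-0.9, -0.5, -0.7]
opening: 0.997
finger_force: 0.0
9713 ((552.0377197265625, -91.24476623535156), (113.84857177734375, 58.28999328613281), 7.289365291595459) 0.6109860021418319
0.49 [ 0.50265098 -0.09437954  0.05806629] -0.12669011908507333 -0.06767150542992686
0.51 [ 0.52453955 -0.0951415   0.05825743] -0.12523469761383815 -0.06396645037186607
0.54 [ 0.55455991 -0.09117082  0.05802797] -0.12202571885812998 -0.06025087177727915
0.57 [ 0.58792378 -0.08823999  0.05778159] -0.11766334570292061 -0.055928703469030935
t 14.55 tcp [ 0.4767 -0.1018  0.1342] ya 97.0 SHIFT [-79.6   0.2 118.4] YAW 0.1 F [-0.5  -0.53 -0.76] q6 -2.11
```

```bash
python3 -m crank '[[[-40,1,0],0,0],[[-78,1,0],0,0],[[-78,1,40],0,0],[[-78,1,80],0,0],[[-78,1,105],0,0],[[-78,1,119],0,0],[[-78,1,119],0,0],[[-78,1,119],0,255],[[-78,1,119],0,255],[[-78,1,119],0,255]]' 60
python3 -m crank '[[[0,0,0],0,255],[[0,0,0],0,255],[[0,0,0],0,255],[[0,0,-8],0,255],[[0,0,-20],0,255],[[0,0,-40],0,255],[[0,0,-70],0,255],[[0,0,-110],0,255],[[0,0,-130],0,255],[[0,0,-130],0,255]]'
python3 -c "
from h import *
go(.48,-.05,.145);go(.49,.217,.145,89.3)
c=cam('scene');cv2.imwrite('pics/s5.png',c['frame'])"
```

```text
time: 15.55
eef_pos: [0.5547, -0.0917, 0.0161]
tcp_rot: [-0.061, 0.998, -0.001, 0.002]
contact_force: [0.3, -0.9, 0.5]
opening: 0.672
finger_force: 65.8
time: 16.55
eef_pos: [0.5548, -0.0912, 0.1476]
tcp_rot: [-0.061, 0.998, -0.001, 0.003]
contact_force: [0.9, -0.3, -8.5]
opening: 0.672
finger_force: 67.0
t 16.55 tcp [ 0.5548 -0.0912  0.1476] ya 97.0 SHIFT [69.2 50.   2.1] YAW 0 F [ 0.91 -0.3  -8.51] q6 -2.04
t 16.55 tcp [ 0.5548 -0.0912  0.1476] ya 97.0 SHIFT [ 26.5 313.8   1.7] YAW 7.7 F [ 0.91 -0.3  -8.51] q6 -2.04
```

View pics/s5.png

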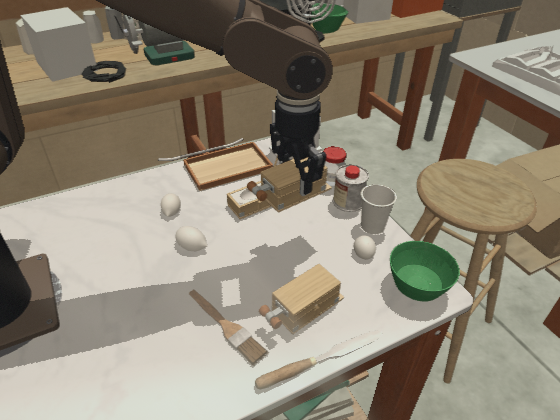

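```bash
python3 -m crank '[[[35,15,0],0,255],[[65,45,0],0,255],[[65,85,0],0,255],[[62,130,0],0,255],[[57,175,0],0,255],[[50,220,0],0,255],[[43,260,0],4,255],[[36,295,0],8,255],[[36,314,0],8,255],[[36,314,0],8,255]]'
python3 -c "
from h import *
go(.531,.217,.06,89.3)"
```

```text
time: 17.6
eef_pos: [0.4759, 0.2182, 0.1406]
tcp_rot: [0.007, 1.0, -0.0, -0.004]
contact_force: [-0.3, -1.0, -9.7]
opening: 0.676
finger_force: 67.8
t 17.6 tcp [0.4759 0.2182 0.1406] ya 89.2 SHIFT [-55.7  -0.4  80.2] YAW -0.1 F [-0.25 -0.97 -9.66] q6 -1.32
```

```bash
python3 -m crank '[[[-30,0,0],0,255],[[-55,0,20],0,255],[[-55,0,50],0,255],[[-55,0,80],0,255],[[-55,0,90],0,255],[[-55,0,90],0,255],[[-55,0,90],0,255]]'
python3 -c "
from h import *
go(.531,.217,.0205,89.3)
P=cam('top')['P'];Q=P[180:276,140:205].reshape(-1,3);Q=Q[(Q[:,2]>.011)&(Q[:,2]<.03)];print(cv2.minAreaRect((Q[:,:2]*1000).astype(np.float32)))"
```

```text
time: 18.3
eef_pos: [0.5344, 0.2151, 0.0545]
tcp_rot: [0.009, 1.0, -0.0, 0.0]
contact_force: [0.8, -0.1, -9.3]
opening: 0.671
finger_force: 68.9
t 18.3 tcp [0.5344 0.2151 0.0545] ya 89.0 SHIFT [ 3.4  1.8 34. ] YAW -0.3 F [ 0.8  -0.13 -9.25] q6 -1.35
((536.0930786132812, 214.25636291503906), (194.72218322753906, 118.14096069335938), 0.760460615158081)
```

```bash
python3 -m crank '[[[3,2,8],0,255],[[3,2,16],0,255],[[3,2,22],0,255],[[3,2,26],0,255],[[3,2,29],0,255],[[3,2,31],0,255],[[3,2,33],0,255],[[3,2,34],0,255],[[3,2,34],0,255]]'
```

```text
time: 19.25
eef_pos: [0.5385, 0.2186, 0.0263]
tcp_rot: [0.008, 1.0, 0.001, 0.008]
contact_force: [6.0, 0.3, 2.2]
opening: 0.667
finger_force: 70.5
```

```bash
python3 -c "
from h import *
s=get_state();print(s['wrist_torque'])
c=cam('scene','s6.png');cv2.imwrite('pics/s6c.png',cv2.resize(c['frame'][110:230,140:300],None,fx=4.5,fy=4.5))"
```

```text
[-0.15340909 -0.68236724  0.08417337]
```

View pics/s6c.png

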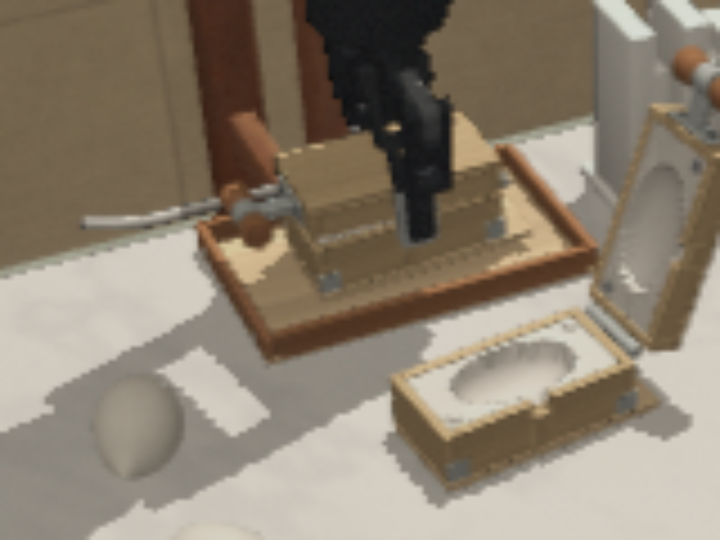

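The box is inside the rim but slightly pitched, and its lid is a little ajar in front at about (350,230). I'll lower it the rest of the way, release it and press the lid shut.

```bash
python3 -m crank '[[[0,0,2],0,255],[[0,0,3],0,255],[[0,0,4],0,255],[[0,0,4],0,255]]' 30
python3 -m crank '[[[0,0,1],0,255],[[0,0,2],0,255],[[0,0,2],0,255],[[0,0,2],0,245]]' 20
```

```text
time: 19.7
eef_pos: [0.5394, 0.2186, 0.0229]
tcp_rot: [0.008, 1.0, 0.001, 0.009]
contact_force: [7.8, 0.2, 3.1]
opening: 0.671
finger_force: 70.8
time: 20.1
eef_pos: [0.5399, 0.2186, 0.0213]
tcp_rot: [0.008, 1.0, 0.002, 0.01]
contact_force: [7.6, -0.6, 3.0]
opening: 0.67
finger_force: 71.0
```

```bash
python3 -m crank '[[[0,0,1],0,255],[[0,0,2],0,255],[[0,0,2],0,255],[[0,0,2],0,60],[[0,0,2],0,0],[[0,0,2],0,0],[[0,0,2],0,0]]' 20
python3 -m crank '[[[0,0,-40],0,0],[[0,0,-80],0,0],[[0,0,-100],0,0],[[0,0,-100],0,0]]'
python3 -c "
from h import *
P=cam('wrist','w3.png')['P'];Q=P.reshape(-1,3)
m=(Q[:,2]>.052)&(Q[:,2]<.085)&(abs(Q[:,1]-.217)<.04)&(Q[:,0]>.45)&(Q[:,0]<.63);Q=Q[m]
print(len(Q),cv2.minAreaRect((Q[:,:2]*1000).astype(np.float32)))
for a in np.arange(.47,.62,.02):
  k=(Q[:,0]>a)&(Q[:,0]<a+.02);print(a,np.median(Q[k],0) if k.any() else 0)
go(.5,.218,.07)"
```

```text
time: 20.8
eef_pos: [0.5306, 0.2175, 0.0121]
tcp_rot: [0.008, 1.0, -0.0, -0.0]
contact_force: [-0.3, 0.3, 0.7]
opening: 0.998
finger_force: 0.0
time: 21.2
eef_pos: [0.5335, 0.2181, 0.1162]
tcp_rot: [0.008, 1.0, 0.001, 0.004]
contact_force: [-0.4, 0.1, 0.7]
opening: 0.998
finger_force: 0.0
16894 ((521.8593139648438, 219.6226348876953), (58.24440383911133, 143.6964874267578), 89.27326202392578)
0.47 [0.48547633 0.21963282 0.06107881]
0.49 [0.49973074 0.21979886 0.06162073]
0.51 [0.51977321 0.21951872 0.06161224]
0.53 [0.5397314  0.21922624 0.06160193]
0.55 [0.55971706 0.21928451 0.06159432]
0.5700000000000001 [0.57978501 0.21899823 0.0616199 ]
0.5900000000000001 [0.59145412 0.221666   0.06141619]
0.6100000000000001 0
t 21.25 tcp [0.532  0.2177 0.1136] ya 89.0 SHIFT [32.1 -0.2 43.6] YAW 0 F [ 0.81 -0.68 -0.25] q6 -1.34
```

```bash
python3 -c "
from h import *
go(.421,-.264,.14,101.9)"
```

```text
t 21.25 tcp [0.532  0.2177 0.1136] ya 89.0 SHIFT [ 102.7 -483.4  -27. ] YAW -12.9 F [ 0.81 -0.68 -0.25] q6 -1.34
```

```bash
python3 -m crank '[[[0,0,-30],0,0],[[50,-20,-30],0,0],[[103,-483,-27],-13,0],[[103,-483,-27],-13,0],[[103,-483,-27],-13,0],[[103,-483,-27],-13,0],[[103,-483,-27],-13,0],[[103,-483,-27],-13,0],[[103,-483,-27],-13,0],[[103,-483,-27],-13,0]]'
python3 -m crank '[[[0,0,0],0,0],[[0,0,0],0,0]]'
python3 -c "
from h import *
go(.421,-.264,.14,101.9)"
```

```text
time: 22.25
eef_pos: [0.4281, -0.1925, 0.1374]
tcp_rot: [-0.105, 0.995, 0.001, -0.001]
contact_force: [1.2, -0.3, -1.0]
opening: 1.001
finger_force: 0.0
time: 22.45
eef_pos: [0.4286, -0.1916, 0.1376]
tcp_rot: [-0.103, 0.995, 0.002, -0.002]
contact_force: [-0.2, 0.6, -0.8]
opening: 0.999
finger_force: 0.0
t 22.45 tcp [ 0.4286 -0.1916  0.1376] ya 101.8 SHIFT [ 22.4 -69.3  -2.6] YAW -0.1 F [-0.15  0.55 -0.78] q6 -2.42
```

```bash
python3 -m crank '[[[22,-40,0],0,0],[[22,-70,0],0,0],[[22,-70,0],0,0],[[22,-70,0],0,0]]'
python3 -c "
from h import *
c=cam('wrist');P=c['P'];f=c['frame'].astype(int)
m=(f[...,2]>f[...,0]*1.9)&(P[...,2]>.035)&(P[...,2]<.056)
m=m.astype(np.uint8);n,l,st,ce=cv2.connectedComponentsWithStats(m)
for i in range(1,n):
  if st[i,4]>80: print(st[i],ce[i].round(),np.nanmean(P[l==i],0).round(4))
go(.421,-.264,.024,101.9)"
```

```text
time: 22.85
eef_pos: [0.423, -0.2628, 0.1385]
tcp_rot: [-0.105, 0.994, 0.001, -0.001]
contact_force: [-0.0, 0.4, -0.7]
opening: 0.996
finger_force: 0.0
[250 195  21  23 407] [260. 206.] [ 0.4194 -0.2785  0.0494]
[290 196  20  22 389] [300. 207.] [ 0.4138 -0.2507  0.0496]
t 22.9 tcp [ 0.4229 -0.2624  0.1385] ya 102.1 SHIFT [  2.1  -1.5 114.5] YAW 0.2 F [-0.25 -0.23 -0.18] q6 -2.54
```

```bash
python3 -m crank '[[[4,-1,40],0,0],[[4,-1,80],0,0],[[4,-1,105],0,0],[[4,-1,114],0,0],[[4,-1,114],0,255],[[4,-1,114],0,255],[[4,-1,114],0,255],[[4,-1,114],0,255],[[4,-1,114],0,255],[[4,-1,114],0,255]]' 20
python3 -m crank '[[[0,0,-3],0,255],[[0,0,-6],0,255],[[-1,0,-9],0,255],[[-1,0,-13],0,255],[[-2,0,-17],0,255],[[-3,0,-21],0,255],[[-4,0,-26],0,255],[[-5,0,-30],0,255],[[-5,0,-30],0,255]]'
```

```text
time: 23.9
eef_pos: [0.4205, -0.2667, 0.0276]
tcp_rot: [-0.105, 0.994, -0.0, 0.001]
contact_force: [-0.8, 3.0, 6.1]
opening: 0.529
finger_force: 25.7
time: 24.8
eef_pos: [0.4244, -0.2656, 0.0564]
tcp_rot: [-0.105, 0.994, -0.0, -0.0]
contact_force: [1.4, 0.0, -1.3]
opening: 0.535
finger_force: 24.9
```

```bash
python3 -m crank '[[[-1,0,-5],0,255],[[-3,0,-11],0,255],[[-6,0,-18],0,255],[[-9,0,-24],0,255],[[-9,0,-24],0,255],[[-9,0,-24],0,255]]'
python3 -c "
from h import *
P=cam('scene')['P']
a=np.radians(11.9);o=np.array([.419+.081*np.cos(a),-.2645+.081*np.sin(a)])
for P in (np.load('scene1.npy'),P):
  Q=P.reshape(-1,3)[:]; d=Q[:,:2]-o; bx=d@[np.cos(a),np.sin(a)]; by=d@[-np.sin(a),np.cos(a)]
  for b in range(-60,60,20):
    m=(bx*1000>b)&(bx*1000<b+10)&(by>-.038)&(by<-.024)
    z=np.sort(Q[m,2]); print(b,np.round(z[(z>.008)&(z<.11)]*1000).astype(int)[::5])
"
```

```text
time: 25.4
eef_pos: [0.4326, -0.2636, 0.0799]
tcp_rot: [-0.105, 0.994, -0.0, -0.001]
contact_force: [-2.3, -1.9, 0.6]
opening: 0.531
finger_force: 25.1
-60 [ 9 12 14 19 22 24 29 31 35 37 43 46 49 52 55 58 59]
-40 [ 8 12 15 18 21 24 27 31 35 36 40 43 47 50 53 57 58 59]
-20 [ 9 12 16 19 22 25 29 32 34 35 39 43 46 51 55 57 58 59]
0 [ 8 12 16 18 20 24 27 29 32 35 41 45 49 51 53 57 58 60]
20 [ 9 11 14 19 23 28 30 34 36 40 44 48 51 53 58 59 59]
40 [ 9 13 17 20 24 26 31 34 38 43 47 52 54 58 59 60]
-60 [ 9 12 15 17 20 23 26 30 32 34 36 38]
-40 [10 13 15 21 23 28 31 35 36 37 75 80 82 85]
-20 [ 9 13 17 21 25 29 33 35 36 37 69 72 76 78 81 84 86 89 90 91]
0 [ 8 11 15 18 22 27 28 29 31 35 37 69 72 75 78 81 83]
20 [ 9 12 15 20 24 27 32 35 36 37 54 58 64 67 72 74 76]
40 [ 9 13 18 22 25 30 34 36 37 46 50 54 59 62 64 66]
```

```bash
python3 -m crank '[[[-4,0,-8],0,255],[[-8,0,-14],0,255],[[-11,0,-20],0,255],[[-15,0,-26],0,255],[[-20,0,-31],0,255],[[-24,0,-36],0,255],[[-29,0,-41],0,255],[[-34,0,-46],0,255],[[-40,0,-51],0,255],[[-45,0,-55],0,255]]'
```

```text
time: 26.45
eef_pos: [0.478, -0.2537, 0.1355]
tcp_rot: [-0.105, 0.994, 0.0, 0.0]
contact_force: [-2.2, 1.4, 1.6]
opening: 0.534
finger_force: 25.3
```

```bash
python3 -m crank '[[[-12,0,-8],0,255],[[-24,0,-14],0,255],[[-37,0,-19],0,255],[[-51,0,-23],0,255],[[-65,0,-25],0,255],[[-79,0,-26],0,255],[[-93,0,-26],0,255],[[-104,0,-25],0,255],[[-104,0,-25],0,255],[[-104,0,-25],0,255]]'
python3 -m crank '[[[0,0,0],0,0],[[0,0,0],0,0],[[0,0,0],0,0],[[0,0,-30],0,0],[[0,0,-60],0,0],[[0,0,-90],0,0],[[0,0,-90],0,0],[[0,0,-90],0,0]]'
python3 -c "
from h import *
c=cam('scene','s7.png')
P=c['P'];print(get_state()['eef_pos'])"
```

```text
time: 27.45
eef_pos: [0.579, -0.2321, 0.1594]
tcp_rot: [-0.105, 0.994, 0.0, -0.0]
contact_force: [-0.1, 3.3, 2.0]
opening: 0.534
finger_force: 25.1
time: 28.25
eef_pos: [0.579, -0.2331, 0.2508]
tcp_rot: [-0.105, 0.995, -0.001, 0.001]
contact_force: [-0.9, -0.6, -0.9]
opening: 1.001
finger_force: 0.0
[ 0.57839973 -0.23262425  0.24911777]
```

View pics/s7.png

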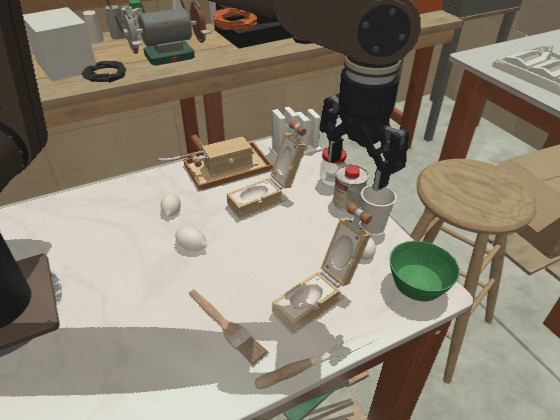

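Both free lids rest open, at about (288,160) and (345,248). The stiff box sits shut in the tray at (228,157), the bystanders are in place, and the gripper is clear.

```bash
python3 -c "
from plant import ctrl
print(ctrl.sign_off())"
```

```text
the job is handed in; nothing more can be done
None
```

The job is handed in, with no verdict returned: the two outer boxes swing freely and rest open where they stood, and the middle box, whose hinge is stiff, lies shut and flat in the tray (its front lifted slightly, by about 0.1 rad, when the hinge jammed).

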